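Refit the knife holder on the microtome carriage

TASK

Put the microtome's knife holder back on its carriage: lower it gently over the two locating pins, without letting it drop, until its plate lies flush. Then slide each of the two look-alike steel collars from the parts tray down onto the pin that its bore fits (thick pin or thin pin) until it rests on the holder's plate. Leave the clamp knob in the tray, the brown bottle, the glass jar and the slide box where they stand.

Things in the scene. Friction and masses are not known exactly. Their poses are not given: they have to be found in the camera images.
- carriage: Fixed cream casting, 100 (x) x 160 (y) x 40 mm high with a wider black foot, on either side of the work area. Origin: centre of the underside, z up. On its flat top, on its y axis, stand two steel pins: thick one at y=+52 mm, diameter 16 mm; thin one at y=-52 mm, diameter 10 mm. Both rise 42 mm above the top; the last 8 mm tapers to half the diameter.
- seat (a point): Centre of the carriage's flat top (40 mm above the bench), axes as the carriage: where the holder's origin must come to lie, holder's y axis along the carriage's +y.
- pin_thick (a point): Centre of the tip of the thick pin, 42 mm above the carriage's top.
- pin_thin (a point): Centre of the tip of the thin pin, 42 mm above the carriage's top.
- holder: Loose knife holder, 0.3-0.6 kg, flat on the bench across from the carriage: black plate 90 (x) x 150 (y) x 12 mm thick with through holes on its y axis, 18 mm wide at y=+52 mm (thick pin) and 12 mm at y=-52 mm (thin pin). Mid-plate, a dark steel block to grip, 32 (x) x 50 (y) mm, from 12 to 52 mm above the underside (trim to 57). Origin: centre of the underside, z up.
- collar_wide: Loose steel collar (ring), outside diameter 34 mm, 22 mm high, bore 18 mm right through: fits the thick pin. About 0.11 kg. Origin: centre of the underside; z up along the bore. Starts flat on the tray's floor.
- collar_narrow: Loose steel collar (ring), outside diameter 34 mm, 22 mm high, bore 12 mm right through: fits the thin pin only. About 0.13 kg. Origin: centre of the underside; z up along the bore. Starts flat on the tray's floor.
- tray: Fixed shallow black tray, 130 (x) x 230 (y) mm outside, rim 12 mm high, walls and floor 4 mm thick, in the middle of the work area. Origin: centre of the underside. The two collars and the clamp knob stand in a row along its y axis, about 70 mm apart, in any order.
- knob: Bystander: loose steel clamp knob in the tray, round head 30 mm across and 13 mm high, a 10 mm stud pointing up to 34 mm. Origin: centre of the underside.
- reagent: Bystander: brown glass reagent bottle, 64 mm across, 180 mm tall. Origin: centre of the underside.
- jar: Bystander: glass jar with a steel lid, 68 mm across, 85 mm tall. Origin: centre of the underside.
- slidebox: Bystander: closed blue slide box, 170 (x) x 85 (y) x 32 mm high. Origin: centre of the underside.
Things that resemble listed ones, but are neither listed nor needed, are in the scene too. Leave any yellow look-alike of the holder alone.

How it is judged:
By the outcome, as a careful person would: the job done as asked, in the order asked, and still so for the second after the job is handed in, with the robot touching nothing.
It also fails if it takes over 70 s, if anything falls off the work surface, if the arm or the gripper's body presses on something with over 40 N, if the wrist force passes 120 N, or if a joint passes its speed limit or range.

ROBOT

A 7-joint arm with a two-finger parallel gripper is mounted at the origin on the work surface. World frame = base frame: x ahead of the robot, y to its left, z up, the work surface at z = 0. Lengths are in mm, angles in degrees, forces in N, time in s.
With the tool pointing down it reaches from about 400 to 900 mm from the base axis. Payload 5.5 kg.
Tool frame: the origin (TCP) lies between the finger pads; the fingertips stand 11 mm ahead of it and the grasp point (between the pads) lies 8 mm behind it; z points along the fingers, y is the line along which they close (so a half turn about z gives the same grasp; the last joint's range is limited). The gripper opens to 85 mm and grips with 20 to 120 N. Pads are 22 mm wide; open, the fingers measure 114 mm over their backs; the gripper's body (76 mm by 85 mm) begins 54 mm behind the grasp point. The pads swing forward as they close: fully open they stand 13 mm farther back than shut.
Start: joints at [88.132, 28.699, -24.465, 88.831, 12.651, 65.22, -12.049], TCP at [189.511, -621.76, 242.31] pointing down, gripper open.
Joint ranges: [-164.97, 164.97], [-17.58, 116.51], [-87.97, 89.64], [11.32, 138.91], [-80.73, 260.73], [10.89, 115.49], [-147.41, 147.41]. Speed limits (degrees/s): [147.25, 147.25, 180, 180, 180, 180, 180].

INTERFACE

Orientations are given as a 3x3 rotation matrix whose columns are the frame's x, y, z axes.
In Python, from workcell import status, imaging, env gives the robot as it stands.
- The arm moves only by the tool drive_tool, never from a script. Its arguments are lists of equal length, an entry for each row: "xyz": the shift along the tool's x, y, z normalised to -1 to 1, where 1 is 1 m, a list of three; "twist": the turn, a rotation vector about the tool's x, y, z normalised to -1 to 1, where 1 is pi rad, a list of three; "jaw": the opening, from 0 (shut) to 1 (fully open). A call has exactly 8 rows; each row is the pose to reach, as a shift and turn from the pose commanded when the call began, along the tool's axes at that moment, turning the shorter way round; what a row does not reach only later rows make up. A row lasts 1/10 s, in which the tool goes at most 50 mm and 8.59 degrees, less where a joint would pass 70% of its speed; a pose out of reach is approached as far as the arm can. A call with a number of a shift or a turn outside -1 to 1 is refused whole. A call with a gripper value outside its range is refused whole. The fingers move at their own pace and stop on an object; "squeeze" is the grip in N (left out, the last holds). Time passes only in rows, so rows that repeat a pose let the fingers close, or fill a call up. It gives the time, the measured TCP pose, the force, the opening and the grip force at its end, in the units of the state.
- status.sense(): the state, without advancing time (a new reading comes with each control period).
- imaging.capture(name): name is "scene" or "top" or "wrist"; returns the picture (420x560x3 uint8, blue, green, red); there is no depth.
- imaging.camera_params(name): a dict with "mtx" (3x3 intrinsics, pixels), "rvec" (rotation vector, rad) and "tvec" (3), from world to camera coordinates, as OpenCV has them. Camera axes: x right, y down, z forward; pixel columns grow to the right and rows downward; lengths in mm; the calibration is good to about 2 mm. A picture is of the moment at which its call begins: read the wrist's pose just before it. camera_params takes no time and is no camera call; for the wrist camera it gives the pose at the moment of the call.
- env.sign_off(): hands the job in; it is judged then, once.
The state is a dict: "t": time; "qpos": joint angles; "qvel": joint speeds; "joint_torque": joint torques, N m; "tcp_pos": TCP position; "eef_rot": TCP orientation; "wrist_force": force on the tool from outside, world axes, zero at the start; "moment": the same for the moment, N m; "gripper_width": finger opening in mm; "finger_force": force on a finger pad.
Only numpy, scipy, OpenCV 4.12 (cv2) and the standard library are available. Lean on these libraries where they do the work, as an engineer would, in place of code of your own. Each camera call takes 0.05 s, during which the arm holds its last target. There are 200 camera calls.

## Working session

There is one attempt and no reset: what is moved stays moved. The work goes in short steps, Python scripts to look and compute and a tool call to move; the robot and the scene stay as the last step left them, time stands still between calls to the robot, and variables do not carry over. Pictures are saved under pics/ and viewed, at most 10 in all, crops included, and the job is handed in when it is done.

Besides the shell and the picture viewer there is one more tool, called after "Call:" as name(argument=value, ...) on one line, values as JSON. drive_tool: Moves the arm, as the interface text tells. Scaled input: -1 to 1 covers 1 m each way for a shift and pi rad each way for a turn. Its arguments: {"type":"object","properties":{"xyz":{"type":"array"},"twist":{"type":"array"},"jaw":{"type":"array"},"squeeze":{"type":"number"}},"required":["xyz","twist","jaw"]}

```bash
mkdir -p pics; ls
cat > h.py <<'E'
import numpy as np,cv2
from workcell import status,imaging,env
def snap(n,f):
    p=imaging.camera_params(n); im=imaging.capture(n); cv2.imwrite('pics/'+f+'.png',im); np.savez('pics/'+f+'.npz',**{k:np.array(p[k],float) for k in('mtx','rvec','tvec')}); return im
def load(f):
    return cv2.imread('pics/'+f+'.png'),dict(np.load('pics/'+f+'.npz'))
def ray(p,uv,z):
    R=cv2.Rodrigues(p['rvec'])[0]; t=p['tvec'].ravel(); c=-R.T@t
    uv=np.atleast_2d(np.array(uv,float)); d=np.c_[uv,np.ones(len(uv))]@np.linalg.inv(p['mtx']).T@R
    return c+d*((z-c[2])/d[:,2])[:,None]
def proj(p,X): return cv2.projectPoints(np.atleast_2d(np.array(X,float)),p['rvec'],p['tvec'],p['mtx'],None)[0][:,0]
E
python3 - <<'E'
from h import *
a=snap('scene','s0');b=snap('top','t0')
for f in('s0','t0'):
    p=load(f)[1];R=cv2.Rodrigues(p['rvec'])[0];print(f,(-R.T@p['tvec'].ravel()).round(),p['mtx'][0,0],R.round(2).tolist())
s=status.sense();print(s['t'],s['tcp_pos'],np.round(s['eef_rot'],3).tolist(),s['gripper_width'])
E
```

```text
pics
s0 [1293.  424.  717.] 473.6491848596175 [[-0.39, 0.92, -0.01], [0.54, 0.22, -0.81], [-0.74, -0.32, -0.59]]
t0 [ 305.   68. 1071.] 386.9257334872369 [[0.03, -1.0, 0.0], [-0.98, -0.03, -0.2], [0.2, 0.0, -0.98]]
0.1 [ 189.24119917 -621.20762109  241.35162229] [[0.957, 0.291, -0.0], [0.291, -0.957, 0.002], [0.0, -0.002, -1.0]] 85.55883790914838
```

View pics/t0.png

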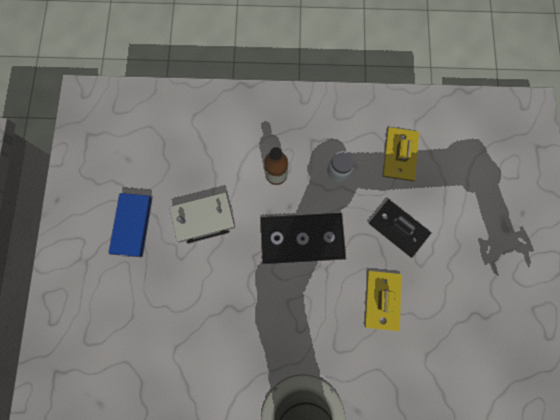

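View pics/s0.png

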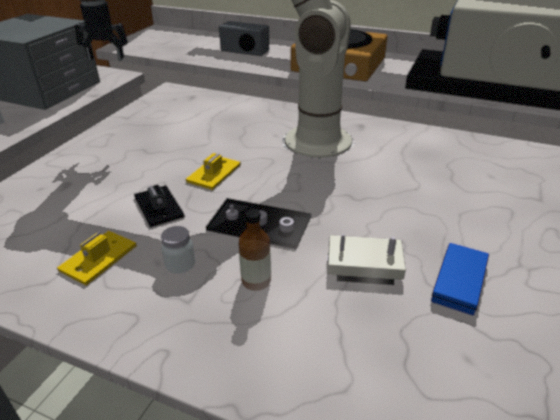

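The top view shows these:
- Black holder at (400,228), with yellow look-alikes at (401,153) and (384,300).
- Carriage at (203,215), with its pins at (181,214) and (219,205).
- Tray at (303,238), with items at (277,238), (303,239) and (329,237).
- Jar at (342,163), bottle at (276,165) and slide box at (130,224).

Candidates for the holder are black (400,228), yellow (401,153) and yellow (384,300). By the description I choose the black one, and check it in a close crop.

Run:
```python
from h import *
im,p=load('t0')
c1=cv2.resize(im[185:275,360:440],None,fx=4.4,fy=4.4,interpolation=cv2.INTER_CUBIC)
c2=cv2.resize(im[175:265,160:250],None,fx=4.4,fy=4.4,interpolation=cv2.INTER_CUBIC)
t=cv2.resize(im[215:260,255:350],(748,200*354//200),interpolation=cv2.INTER_CUBIC)[:200]
cv2.imwrite('pics/c0.png',np.hstack([c1,c2]))
g=im.max(2)
# holder plate
def rect(m,off,z):
    cs=cv2.findContours(m.astype(np.uint8),cv2.RETR_EXTERNAL,cv2.CHAIN_APPROX_NONE)[0]
    c=max(cs,key=cv2.contourArea)[:,0]+off
    X=ray(p,c,z)[:,:2].astype(np.float32); r=cv2.minAreaRect(X); return r
m=np.zeros(g.shape,bool);m[190:265,360:440]=g[190:265,360:440]<60
print('holder',rect(m,[0,0],12))
m=np.zeros(g.shape,bool);m[205:270,255:352]=g[205:270,255:352]<60
print('tray',rect(m,[0,0],12))
hsv=cv2.cvtColor(im,cv2.COLOR_BGR2HSV)
print(im[220,200],im[200,160],im[205,185],hsv[225,190],hsv[245,160], im[212,370],im[230,395])
for n,uv,z in[('jar',(342,163),85),('bottle',(276,155),180),('box',(130,224),32),('items',[(277,238),(303,239),(329,237)],20),('pinsTipThick?',[(181,214),(219,205)],82)]: print(n,ray(p,uv,z).round())
```

```text
holder ((499.46343994140625, -262.78399658203125), (148.7764892578125, 91.26547241210938), 51.760948181152344)
tray ((463.11846923828125, 7.4204559326171875), (131.7664794921875, 227.33351135253906), 4.737399101257324)
[134 145 145] [133 134 137] [135 147 146] [ 33  19 146] [ 23   8 132] [134 135 137] [34 34 35]
jar [[657. -92.  85.]]
bottle [[639.  84. 180.]]
box [[484. 478.  32.]]
items [[459.  77.  20.]
 [458.   5.  20.]
 [466. -66.  20.]]
pinsTipThick? [[506. 328.  82.]
 [533. 231.  82.]]
```

View pics/c0.png

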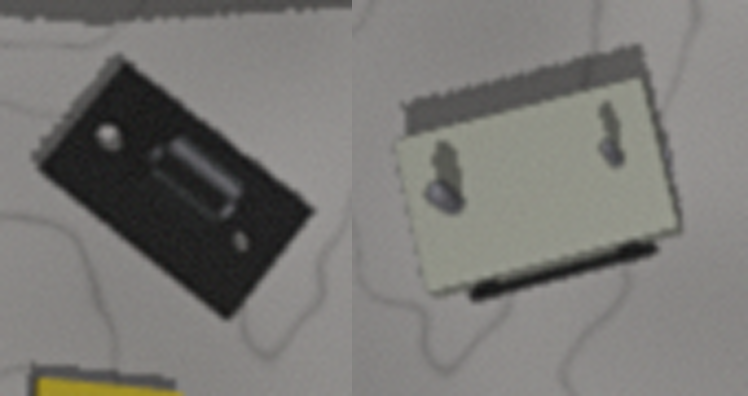

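```bash
cat >> h.py <<'E'
import json,sys
def cmd(): return json.load(open('cmd.json'))   # x,y,z,heading of tool x
def plan(x,y,z,h):
    c=cmd(); a=np.radians(c[3]); d=np.array([x,y])-c[:2]
    print('shift',np.round([(d@[np.cos(a),np.sin(a)])/1e3,(d@[np.sin(a),-np.cos(a)])/1e3,(c[2]-z)/1e3],4),'twist z',round(-((h-c[3]+180)%360-180)/180,4))
def did(sx,sy,sz,tw):
    c=cmd(); a=np.radians(c[3]); s=1e3
    n=[c[0]+s*(sx*np.cos(a)+sy*np.sin(a)),c[1]+s*(sx*np.sin(a)-sy*np.cos(a)),c[2]-s*sz,c[3]-180*tw]
    json.dump(n,open('cmd.json','w')); st=status.sense(); R=st['eef_rot']
    print('cmd',np.round(n,2),'meas',np.round(st['tcp_pos'],2),'hd',np.round(np.degrees(np.arctan2(R[1][0],R[0][0])),2),'tilt',np.round(R[:2,2] if hasattr(R,'shape') else [R[0][2],R[1][2]],4),'F',np.round(st['wrist_force'],1),'w',round(st['gripper_width'],1),'ff',np.round(st['finger_force'],1),'t',st['t'])
def rect(p,m,z):
    cs=cv2.findContours(m.astype(np.uint8),cv2.RETR_EXTERNAL,cv2.CHAIN_APPROX_NONE)[0]
    c=max(cs,key=cv2.contourArea)[:,0]
    return cv2.minAreaRect(ray(p,c,z)[:,:2].astype(np.float32))
E
echo '[189.511,-621.76,242.31,16.93]' > cmd.json
python3 - <<'E'
from h import *
im,p=load('t0'); i=im.astype(int)
m=np.zeros(im.shape[:2],bool); w=(slice(180,250),slice(160,245))
m[w]=((i[...,1]-i[...,0])>6)[w]&(i[...,1]>110)[w]
m=cv2.morphologyEx(m.astype(np.uint8),cv2.MORPH_CLOSE,np.ones((9,9)))
print('carriage',rect(p,m,40),m.sum())
print('holes',ray(p,[(384.5,215.7),(414.5,239.5)],12))
s=status.sense();print(s['eef_rot'])
plan(470,-290,240,51.8)
E
```

```text
carriage ((507.6587219238281, 284.12677001953125), (103.40411376953125, 158.63922119140625), 17.307022094726562) 2086
holes [[ 531.55711648 -222.00512184   12.        ]
 [ 466.77180419 -303.13071759   12.        ]]
[[ 9.56574948e-01  2.91486091e-01 -4.76214103e-04]
 [ 2.91486477e-01 -9.56573434e-01  1.70273645e-03]
 [ 4.07902311e-05 -1.76760500e-03 -9.99998437e-01]]
shift [ 0.3649 -0.2357  0.0023] twist z -0.1937
```

Call:
drive_tool(xyz=[[0.025,-0.016,0],[0.05,-0.032,0],[0.08,-0.05,0],[0.11,-0.07,0],[0.14,-0.09,0],[0.17,-0.11,0],[0.2,-0.13,0],[0.22,-0.14,0]], twist=[[0,0,0],[0,0,0],[0,0,0],[0,0,0],[0,0,0],[0,0,0],[0,0,0],[0,0,0]], jaw=[1,1,1,1,1,1,1,1], squeeze=60)

```text
t: 0.9
tcp_pos: [360.9, -420.5, 242.1]
eef_rot: [[0.956, 0.295, 0.0], [0.295, -0.956, 0.001], [0.0, -0.001, -1.0]]
wrist_force: [-0.3, -0.3, 0.6]
gripper_width: 85.1
finger_force: 0.0
```

Call:
drive_tool(xyz=[[0.02,-0.013,0],[0.045,-0.03,0],[0.07,-0.045,0],[0.09,-0.06,0],[0.11,-0.075,0],[0.13,-0.09,0],[0.145,-0.095,0],[0.145,-0.095,0]], twist=[[0,0,-0.03],[0,0,-0.06],[0,0,-0.09],[0,0,-0.12],[0,0,-0.15],[0,0,-0.18],[0,0,-0.194],[0,0,-0.194]], jaw=[1,1,1,1,1,1,1,1])

```text
t: 1.7
tcp_pos: [471.9, -288.7, 242.3]
eef_rot: [[0.615, 0.789, 0.001], [0.789, -0.615, 0.001], [0.001, 0.0, -1.0]]
wrist_force: [0.2, -0.1, 0.4]
gripper_width: 85.0
finger_force: 0.0
```

Run:
```python
from h import *
did(.22,-.14,0,0);did(.145,-.095,0,-.194)
snap('wrist','w0')
p=load('w0')[1]
print(proj(p,[[531.6,-222,12],[466.8,-303,12],[499,-263,52]]))
R=cv2.Rodrigues(p['rvec'])[0];print(-R.T@p['tvec'].ravel(),R[2],p['mtx'][0,0])
```

```text
cmd [ 359.21 -423.76  242.31   16.93] meas [ 471.91 -288.73  242.34] hd 52.07 tilt [0.0012 0.0009] F [ 0.2 -0.1  0.4] w 85.0 ff 0.0 t 1.7
cmd [ 470.26 -290.66  242.31   51.85] meas [ 471.91 -288.73  242.34] hd 52.07 tilt [0.0012 0.0009] F [ 0.2 -0.1  0.4] w 85.0 ff 0.0 t 1.7
[[283.06961692  92.23368913]
 [281.36530527 190.63373301]
 [282.87793076 147.33682268]]
[ 513.71840176 -236.08286352  373.59406703] [-0.15992852 -0.20467295 -0.96567689] 333.74596924805394
```

View pics/w0.png

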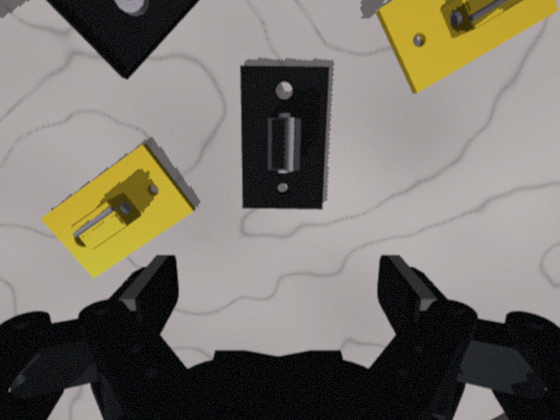

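The wrist view confirms the black plate centred at about (284,138), with its large hole at (284,90) and small hole at (282,188). Yellow look-alikes are at the lower left and upper right.

Run:
```python
from h import *
did(0,0,0,0)
snap('wrist','w1')
for f in('w0','w1'):
    im,p=load(f); g=im.max(2)
    m=np.zeros(g.shape,np.uint8); m[55:215,235:340]=g[55:215,235:340]<45
    m=cv2.morphologyEx(m,cv2.MORPH_OPEN,np.ones((5,5)))
    print(f,rect(p,m,12))
    for w in((78,102,272,297),(180,196,274,291)):
        s=g[w[0]:w[1],w[2]:w[3]]; k=s>70
        ys,xs=np.nonzero(k); c=[xs.mean()+w[2],ys.mean()+w[0]]
        print(c,k.sum(),ray(p,c,6))
did(0,0,0,0)
```

```text
cmd [ 470.26 -290.66  242.31   51.85] meas [ 470.57 -290.37  242.11] hd 51.87 tilt [-0.0001  0.0003] F [ 0.1 -0.8 -0.6] w 85.4 ff 0.0 t 1.75
w0 ((501.9311218261719, -260.95758056640625), (147.41372680664062, 88.05646514892578), 51.46562576293945)
[np.float64(283.9736842105263), np.float64(89.78947368421052)] 228 [[ 534.12165038 -220.42546118    6.        ]]
[np.float64(282.3768115942029), np.float64(187.08695652173913)] 69 [[ 469.41887845 -301.57441056    6.        ]]
w1 ((501.852294921875, -260.9383850097656), (147.373779296875, 87.88138580322266), 51.47503662109375)
[np.float64(283.84255319148934), np.float64(87.42978723404255)] 235 [[ 534.02428696 -220.49816276    6.        ]]
[np.float64(282.6231884057971), np.float64(184.97101449275362)] 69 [[ 469.4803771  -301.55518393    6.        ]]
cmd [ 470.26 -290.66  242.31   51.85] meas [ 469.7  -291.41  241.97] hd 51.75 tilt [-0.0008 -0.0001] F [ 1.2 -0.5 -0.7] w 85.4 ff 0.0 t 1.8
```

Run:
```python
from h import *
plan(501.2,-261.4,29,51.6)
```

```text
shift [0.0421 0.0063 0.2133] twist z 0.0014
```

Call:
drive_tool(xyz=[[0.014,0.002,0.02],[0.028,0.004,0.045],[0.042,0.006,0.075],[0.042,0.006,0.105],[0.042,0.006,0.135],[0.042,0.006,0.16],[0.042,0.006,0.17],[0.042,0.006,0.17]], twist=[[0,0,0],[0,0,0],[0,0,0],[0,0,0.001],[0,0,0.001],[0,0,0.001],[0,0,0.001],[0,0,0.001]], jaw=[1,1,1,1,1,1,1,1])

```text
t: 2.6
tcp_pos: [499.0, -262.1, 70.8]
eef_rot: [[0.622, 0.783, -0.003], [0.783, -0.622, 0.001], [-0.001, -0.003, -1.0]]
wrist_force: [-0.3, 0.0, 0.0]
gripper_width: 85.4
finger_force: 0.0
```

Call:
drive_tool(xyz=[[0,0,0.015],[0,0,0.03],[0,0,0.043],[0,0,0.043],[0,0,0.043],[0,0,0.043],[0,0,0.043],[0,0,0.043]], twist=[[0,0,0],[0,0,0],[0,0,0],[0,0,0],[0,0,0],[0,0,0],[0,0,0],[0,0,0]], jaw=[1,1,1,0.8,0.6,0.4,0.3,0.2], squeeze=70)

```text
t: 3.4
tcp_pos: [501.3, -261.3, 30.1]
eef_rot: [[0.62, 0.785, 0.001], [0.785, -0.62, -0.001], [0.0, 0.001, -1.0]]
wrist_force: [-0.6, 0.5, 3.0]
gripper_width: 31.2
finger_force: 71.3
```

Call:
drive_tool(xyz=[[0,0,0],[0,0,0],[0,0,0],[0,0,0],[0,0,0],[0,0,0],[0,0,0],[0,0,0]], twist=[[0,0,0],[0,0,0],[0,0,0],[0,0,0],[0,0,0],[0,0,0],[0,0,0],[0,0,0]], jaw=[0,0,0,0,0,0,0,0])

```text
t: 4.2
tcp_pos: [501.3, -261.3, 30.1]
eef_rot: [[0.62, 0.785, 0.001], [0.785, -0.62, -0.001], [0.0, 0.001, -1.0]]
wrist_force: [-0.7, 1.3, 5.7]
gripper_width: 31.1
finger_force: 71.4
```

Run:
```python
from h import *
did(.042,.006,.17,.001);did(0,0,.043,0)
```

```text
cmd [ 500.92 -261.33   72.31   51.67] meas [ 501.33 -261.33   30.12] hd 51.69 tilt [ 0.001  -0.0006] F [-0.7  1.3  5.7] w 31.1 ff 71.4 t 4.2
cmd [ 500.92 -261.33   29.31   51.67] meas [ 501.33 -261.33   30.12] hd 51.69 tilt [ 0.001  -0.0006] F [-0.7  1.3  5.7] w 31.1 ff 71.4 t 4.2
```

Call:
drive_tool(xyz=[[0,0,-0.01],[0,0,-0.035],[0,0,-0.07],[0,0,-0.11],[0,0,-0.15],[0,0,-0.19],[0,0,-0.22],[0,0,-0.23]], twist=[[0,0,0],[0,0,0],[0,0,0],[0,0,0],[0,0,0],[0,0,0],[0,0,0],[0,0,0]], jaw=[0,0,0,0,0,0,0,0], squeeze=90)

```text
t: 5.0
tcp_pos: [501.9, -261.6, 262.6]
eef_rot: [[0.62, 0.785, 0.004], [0.785, -0.62, -0.003], [0.0, 0.005, -1.0]]
wrist_force: [1.3, 0.6, -5.0]
gripper_width: 31.1
finger_force: 90.4
```

Run:
```python
from h import *
did(0,0,-.23,0);plan(510,-50,259.3,51.67);plan(547,150,259.3,106.5)
```

```text
cmd [ 500.92 -261.33  259.31   51.67] meas [ 501.93 -261.57  262.55] hd 51.7 tilt [ 0.0039 -0.0027] F [ 1.3  0.6 -5. ] w 31.1 ff 90.4 t 5.0
shift [ 0.1714 -0.1239  0.    ] twist z -0.0
shift [ 0.3512 -0.219   0.    ] twist z -0.3046
```

Call:
drive_tool(xyz=[[0.015,-0.011,0],[0.035,-0.025,0],[0.06,-0.044,0],[0.085,-0.062,0],[0.11,-0.08,0],[0.135,-0.1,0],[0.16,-0.117,0],[0.17,-0.125,0]], twist=[[0,0,0],[0,0,0],[0,0,0],[0,0,0],[0,0,0],[0,0,0],[0,0,0],[0,0,0]], jaw=[0,0,0,0,0,0,0,0])

```text
t: 5.8
tcp_pos: [506.4, -45.7, 257.5]
eef_rot: [[0.616, 0.788, -0.003], [0.788, -0.616, 0.002], [-0.0, -0.004, -1.0]]
wrist_force: [0.0, -0.2, -4.7]
gripper_width: 31.0
finger_force: 90.3
```

Call:
drive_tool(xyz=[[0.02,-0.011,0],[0.045,-0.025,0],[0.07,-0.037,0],[0.1,-0.053,0],[0.125,-0.066,0],[0.15,-0.08,0],[0.17,-0.09,0],[0.18,-0.095,0]], twist=[[0,0,-0.03],[0,0,-0.07],[0,0,-0.11],[0,0,-0.15],[0,0,-0.19],[0,0,-0.23],[0,0,-0.27],[0,0,-0.305]], jaw=[0,0,0,0,0,0,0,0])

```text
t: 6.6
tcp_pos: [543.8, 152.1, 257.7]
eef_rot: [[-0.293, 0.956, -0.003], [0.956, 0.293, 0.001], [0.002, -0.002, -1.0]]
wrist_force: [-0.6, 0.2, -5.3]
gripper_width: 30.8
finger_force: 90.2
```

Call:
drive_tool(xyz=[[0,0,0],[0,0,0],[0,0,0],[0,0,0],[0,0,0],[0,0,0],[0,0,0],[0,0,0]], twist=[[0,0,0],[0,0,0],[0,0,0],[0,0,0],[0,0,0],[0,0,0],[0,0,0],[0,0,0]], jaw=[0,0,0,0,0,0,0,0])

```text
t: 7.4
tcp_pos: [545.2, 149.7, 259.4]
eef_rot: [[-0.285, 0.958, 0.0], [0.958, 0.285, -0.0], [-0.0, 0.0, -1.0]]
wrist_force: [-0.7, -0.4, -5.6]
gripper_width: 31.4
finger_force: 90.1
```

Run:
```python
from h import *
did(.17,-.125,0,0);did(.18,-.095,0,-.305)
snap('wrist','w2')
plan(533,198,259.3,106.5)
```

```text
cmd [508.3  -50.45 259.31  51.67] meas [545.18 149.7  259.41] hd 106.57 tilt [ 0.0002 -0.0001] F [-0.7 -0.4 -5.6] w 31.4 ff 90.1 t 7.4
cmd [545.41 149.67 259.31 106.57] meas [545.18 149.7  259.41] hd 106.57 tilt [ 0.0002 -0.0001] F [-0.7 -0.4 -5.6] w 31.4 ff 90.1 t 7.4
shift [0.0499 0.0019 0.    ] twist z 0.0004
```

View pics/w2.png

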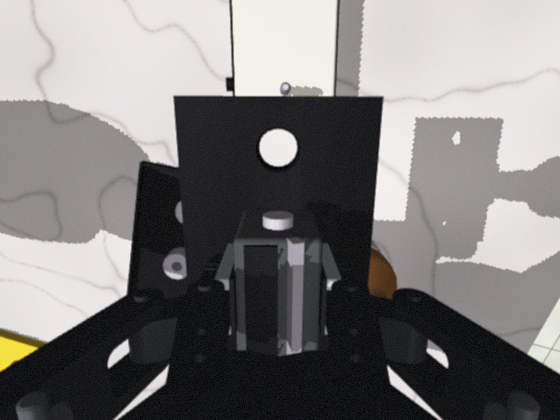

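w2 shows the held plate with its large hole at (278,148), and behind it the carriage with the thin pin at (285,88). I'll advance a bit for the thick pin.

Call:
drive_tool(xyz=[[0.015,0,0],[0.035,0,0],[0.055,0,0],[0.06,0,0],[0.06,0,0],[0.06,0,0],[0.06,0,0],[0.06,0,0]], twist=[[0,0,0],[0,0,0],[0,0,0],[0,0,0],[0,0,0],[0,0,0],[0,0,0],[0,0,0]], jaw=[0,0,0,0,0,0,0,0])

```text
t: 8.25
tcp_pos: [528.5, 206.2, 259.2]
eef_rot: [[-0.284, 0.959, -0.0], [0.959, 0.284, -0.0], [-0.0, -0.0, -1.0]]
wrist_force: [0.4, 0.8, -5.2]
gripper_width: 30.8
finger_force: 90.1
```

Run:
```python
from h import *
did(.06,0,0,0)
snap('wrist','w3')
im,p=load('w3');im2,p2=load('w2')
a=cv2.resize(im2[0:190,200:360],(400,475),interpolation=cv2.INTER_CUBIC);b=cv2.resize(im[0:190,200:360],(400,475),interpolation=cv2.INTER_CUBIC)
cv2.imwrite('pics/c3.png',np.hstack([a,b]))
for q,i in((p2,im2),(p,im)):
    # white hole
    g=i.min(2); m=np.zeros(g.shape,np.uint8); m[115:180,235:325]=g[115:180,235:325]>120
    k=cv2.findContours(m,cv2.RETR_EXTERNAL,cv2.CHAIN_APPROX_NONE)[0]
    k=max(k,key=cv2.contourArea); print(cv2.contourArea(k),cv2.minEnclosingCircle(k),cv2.minAreaRect(k)[:2])
    # carriage side edges at rows
    g=i.astype(int)
    for r in (5,20,35,50,65,80): 
        e=np.abs(np.diff(g[r,190:380].sum(1))); js=np.nonzero(e>90)[0]+190; print(r,js)
```

```text
cmd [528.3  207.18 259.31 106.57] meas [528.47 206.21 259.16] hd 106.49 tilt [-0.0001 -0.0004] F [ 0.4  0.8 -5.2] w 30.8 ff 90.1 t 8.25
1082.5 ((277.8680114746094, 146.9080047607422), 19.255685806274414) ((277.5, 147.5), (37.0, 37.0))
5 [228 229 230 231 232 335 336 337 338 339 362]
20 [229 230 231 232 335 336 338 362]
35 [229 230 232 233 334 335 336 337 338 362]
50 [230 231 232 233 333 334 335 337 360]
65 [230 231 233 234 333 334 336 359 360]
80 [224 225 226 233 234 332 333 334 336 358]
1079.5 ((277.85894775390625, 146.90049743652344), 19.258169174194336) ((277.5, 147.5), (37.0, 37.0))
5 []
20 [334 335 336 339 342]
35 [275 276 293 318 334 335 360 361]
50 [223 224 231 232 233 294 318 333 334 335 336 337 359 360]
65 [230 231 232 233 333 334 336 358]
80 [231 232 233 234 332 333 334 335 336 358]
```

View pics/c3.png

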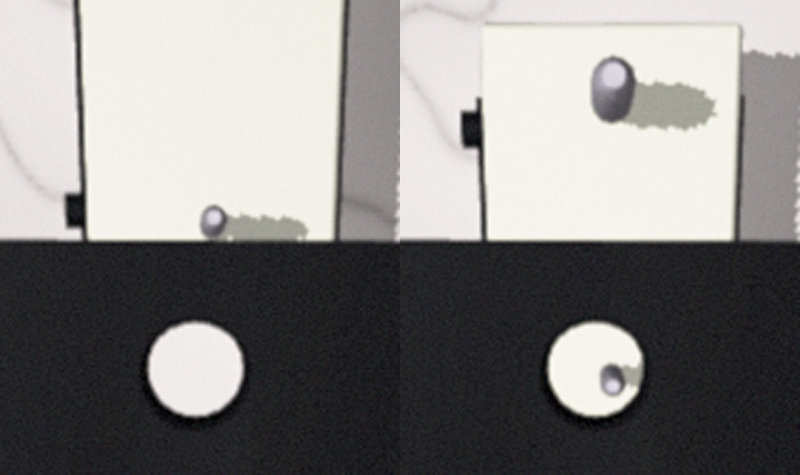

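The crop shows both pins. The thick tip is at about (285,29) in w3, and the thin tip shows through the hole at about (285,151) in w3 and (285,86) in w2.

Run:
```python
from h import *
c=np.array(cmd()[:2]); a=np.radians(cmd()[3]); u=np.array([np.cos(a),np.sin(a)]); v=np.array([np.sin(a),-np.cos(a)])
tl=lambda X,c:((X[0]-c[0])*u[0]+(X[1]-c[1])*u[1],(X[0]-c[0])*v[0]+(X[1]-c[1])*v[1])
for f,cc,ws in(('w3',c,((20,52,272,298),(143,160,278,295))),('w2',c-60*u,((78,94,278,294),))):
    im,p=load(f); g=im.astype(int)
    R=cv2.Rodrigues(p['rvec'])[0];C=-R.T@p['tvec'].ravel()
    print(f,'cam rel',np.round(tl(C,cc),1),C[2].round(1),'hole rel',np.round(tl(ray(p,(277.7,147),230)[0],cc),2))
    for w in ws:
        s=g[w[0]:w[1],w[2]:w[3]]; b=s[...,0]-s[...,1]  # bluish steel
        k=(b>2)&(s.sum(2)<660); ys,xs=np.nonzero(k)
        n,l,st,ce=cv2.connectedComponentsWithStats(k.astype(np.uint8)); i=1+st[1:,4].argmax()
        print('pin bbox',st[i]+[w[2],w[0],0,0,0],ce[i]+[w[2],w[0]])
        t=(l==i)&(s.sum(2)>480);ys,xs=np.nonzero(t)
        if t.sum(): 
            q=[xs.mean()+w[2],ys.mean()+w[0]];print(' bright',q,t.sum(),np.round(tl(ray(p,q,82)[0],c),2),ray(p,q,82)[0].round(1))
    if f=='w3':
        for r in range(20,55,2): print(' '.join('%3d'%x for x in (g[r,272:300].sum(1)//3)))
        print()
        for r in range(140,164): print(' '.join('%3d'%x for x in (g[r,275:298].sum(1)//3)))
        e=[(231.5,50),(232,65),(232.5,80)];f2=[(335.5,50),(335,65),(334.5,80)]
        for A,B in zip(e,f2):
            print('edges y',[np.round(tl(ray(p,q,40)[0],c),1) for q in(A,B)])
```

```text
w3 cam rel [65.4  1.4] 390.3 hole rel [50.3   1.44]
pin bbox [277  23  17  25 300] [284.18        35.35666667]
 bright [np.float64(283.30434782608694), np.float64(30.32608695652174)] 92 [133.18   6.18] [496.2 336.6  82. ]
pin bbox [280 147   9  11  70] [284.1        151.92857143]
 bright [np.float64(283.8076923076923), np.float64(154.26923076923077)] 26 [29.69  7.09] [526.6 237.7  82. ]
239 240 240 239 240 239 240 239 239 240 240 240 238 239 240 240 241 239 239 240 240 239 240 239 238 239 239 238
240 241 239 239 240 239 240 241 237 232 227 217 181 171 194 213 225 232 239 240 241 240 239 240 240 239 240 239
241 239 240 240 239 241 238 225 181 146 141 143 141 141 138 114 103 120 171 223 238 239 241 239 240 240 241 238
239 239 239 241 241 231 195 155 147 165 191 212 216 217 220 210 179 128  89 108 168 224 239 240 240 240 239 239
241 239 240 240 231 182 154 161 173 204 216 222 219 219 220 220 218 203 131  78  90 166 234 241 239 239 240 239
240 240 241 237 214 166 160 169 186 211 217 216 219 218 220 219 221 208 142  91  82 126 218 240 241 240 239 240
241 239 241 236 190 156 163 169 182 20
[... 3184 characters left out ...]
43 242 241 243 243 242 226 181 101  29  23  12  20  31
241 241 240 240 241 240 242 241 241 243 241 243 243 241 225 162  98  37  16  22  22  28  34
243 242 242 241 241 241 241 242 242 242 241 243 240 225 161  83  30  14  16  20  22  24  35
242 241 243 242 242 243 242 243 243 240 234 228 212 159  85  35  14  14  17  26  30  31  35
edges y [array([125.2, -43.2]), array([125.1,  57.3])]
edges y [array([111.7, -43.2]), array([111.6,  57.5])]
edges y [array([ 97.9, -43.2]), array([97.8, 57.6])]
w2 cam rel [66.5  1.2] 390.5 hole rel [51.34  1.29]
pin bbox [281  83   9  11  73] [284.53424658  88.15068493]
 bright [np.float64(284.4583333333333), np.float64(86.75)] 24 [29.56  7.24] [526.8 237.6  82. ]
```

Call:
drive_tool(xyz=[[0.02,0.002,0],[0.05,0.004,0],[0.0825,0.0064,0.02],[0.0825,0.0064,0.06],[0.0825,0.0064,0.1],[0.0825,0.0064,0.125],[0.0825,0.0064,0.135],[0.0825,0.0064,0.135]], twist=[[0,0,0],[0,0,0],[0,0,0],[0,0,0],[0,0,0],[0,0,0],[0,0,0],[0,0,0]], jaw=[0,0,0,0,0,0,0,0])

```text
t: 9.1
tcp_pos: [510.1, 287.5, 123.1]
eef_rot: [[-0.285, 0.959, -0.002], [0.959, 0.285, -0.001], [-0.0, -0.003, -1.0]]
wrist_force: [1.0, 0.8, -4.7]
gripper_width: 30.9
finger_force: 90.0
```

Call:
drive_tool(xyz=[[0,0,0],[0,0,0],[0,0,0],[0,0,0],[0,0,0],[0,0,0],[0,0,0],[0,0,0]], twist=[[0,0,0],[0,0,0],[0,0,0],[0,0,0],[0,0,0],[0,0,0],[0,0,0],[0,0,0]], jaw=[0,0,0,0,0,0,0,0])

```text
t: 9.9
tcp_pos: [510.6, 288.2, 124.3]
eef_rot: [[-0.286, 0.958, -0.0], [0.958, 0.286, 0.0], [0.0, -0.0, -1.0]]
wrist_force: [-0.3, 0.7, -4.7]
gripper_width: 30.9
finger_force: 90.0
```

Run:
```python
from h import *
did(.0825,.0064,.135,0)
im=snap('wrist','w4'); im2=imaging.capture('top')
a=cv2.resize(im[110:190,230:330],(500,400),interpolation=cv2.INTER_CUBIC)
b=cv2.resize(im2[180:260,160:260],(300,240),interpolation=cv2.INTER_CUBIC)
o=np.zeros((400,800,3),np.uint8);o[:,:500]=a;o[:240,500:]=b;cv2.imwrite('pics/c4.png',o)
```

```text
cmd [510.9  288.07 124.31 106.57] meas [510.55 288.21 124.29] hd 106.59 tilt [-0.0001  0.    ] F [-0.3  0.7 -4.7] w 30.9 ff 90.0 t 9.9
```

View pics/c4.png

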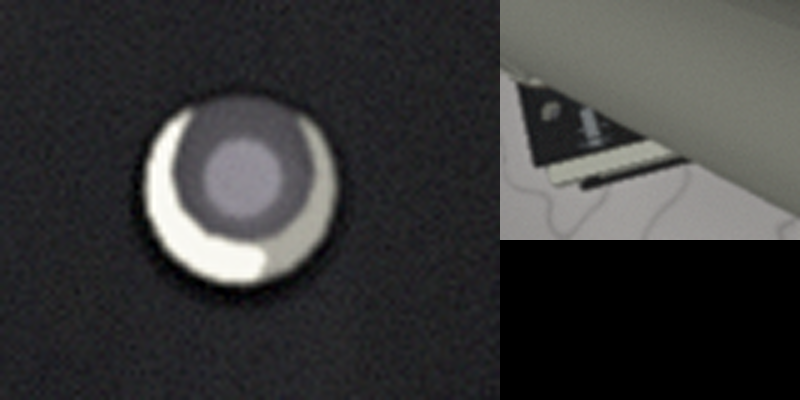

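c4 shows the thick pin's tip at px (278.4,145.4), nearly centred in the hole at px (278.4,148).

Run:
```python
from h import *
im,p=load('w4'); a=np.radians(cmd()[3]); M=np.array([[np.cos(a),np.sin(a)],[np.sin(a),-np.cos(a)]])
g=im[110:190,230:330].astype(int).sum(2)/3
m=(g>70).astype(np.uint8); k=max(cv2.findContours(m,cv2.RETR_EXTERNAL,cv2.CHAIN_APPROX_NONE)[0],key=cv2.contourArea)
(hc,hr)=cv2.minEnclosingCircle(k); h=np.array(hc)+[230,110]
e=cv2.fitEllipse(k); h2=np.array(e[0])+[230,110]
n,l,st,ce=cv2.connectedComponentsWithStats(((g>118)&(g<160)).astype(np.uint8)); i=l[35,48]; t=ce[i]+[230,110]
print(h,hr,h2,e[1],t,st[i],g[30:42,44:54:3])
for hh in(h,h2): print('tip-hole in tool xy',M@(ray(p,t,82)[0]-ray(p,hh,95)[0])[:2])
```

```text
[277.44849777 146.93347549] 19.602575302124023 [277.43847275 147.72785568] (36.39335632324219, 38.418724060058594) [278.04210526 145.22631579] [ 41  28  15  16 190] [[141.66666667 143.66666667 147.33333333 134.        ]
 [144.         143.         145.66666667 145.66666667]
 [143.         145.         146.33333333 145.33333333]
 [145.         145.         144.33333333 146.66666667]
 [143.33333333 144.33333333 145.         144.33333333]
 [145.33333333 144.33333333 144.66666667 148.33333333]
 [140.33333333 145.33333333 145.66666667 143.33333333]
 [141.66666667 144.66666667 143.33333333 146.33333333]
 [143.         141.66666667 146.         148.        ]
 [144.66666667 142.33333333 143.         144.        ]
 [143.         145.33333333 143.         137.33333333]
 [131.33333333 144.66666667 141.66666667 119.        ]]
tip-hole in tool xy [-0.35240471  0.30164049]
tip-hole in tool xy [0.02204102 0.30582733]
```

Call:
drive_tool(xyz=[[0,0.0003,0.003],[0,0.0003,0.008],[0,0.0003,0.013],[0,0.0003,0.018],[0,0.0003,0.022],[0,0.0003,0.026],[0,0.0003,0.03],[0,0.0003,0.03]], twist=[[0,0,0],[0,0,0],[0,0,0],[0,0,0],[0,0,0],[0,0,0],[0,0,0],[0,0,0]], jaw=[0,0,0,0,0,0,0,0])

```text
t: 10.8
tcp_pos: [510.5, 288.0, 93.6]
eef_rot: [[-0.286, 0.958, -0.001], [0.958, 0.286, -0.001], [-0.0, -0.001, -1.0]]
wrist_force: [-0.6, -0.8, -5.1]
gripper_width: 30.8
finger_force: 90.0
```

No contact force, so both pins have entered. Continuing.

Call:
drive_tool(xyz=[[0,0,0.004],[0,0,0.008],[0,0,0.012],[0,0,0.016],[0,0,0.019],[0,0,0.021],[0,0,0.023],[0,0,0.023]], twist=[[0,0,0],[0,0,0],[0,0,0],[0,0,0],[0,0,0],[0,0,0],[0,0,0],[0,0,0]], jaw=[0,0,0,0,0,0,0,0])

```text
t: 11.6
tcp_pos: [510.8, 288.2, 71.1]
eef_rot: [[-0.286, 0.958, -0.0], [0.958, 0.286, -0.0], [-0.0, -0.0, -1.0]]
wrist_force: [0.3, 0.3, -4.4]
gripper_width: 30.7
finger_force: 90.0
```

Call:
drive_tool(xyz=[[0,0,0.0005],[0,0,0.001],[0,0,0.001],[0,0,0.0015],[0,0,0.0015],[0,0,0.002],[0,0,0.002],[0,0,0.002]], twist=[[0,0,0],[0,0,0],[0,0,0],[0,0,0],[0,0,0],[0,0,0],[0,0,0],[0,0,0]], jaw=[0,0,0,0,0,0,0,0])

```text
t: 12.4
tcp_pos: [511.0, 288.3, 70.2]
eef_rot: [[-0.285, 0.958, 0.001], [0.958, 0.285, -0.0], [-0.001, 0.0, -1.0]]
wrist_force: [-1.9, -3.1, 6.5]
gripper_width: 30.7
finger_force: 91.6
```

Call:
drive_tool(xyz=[[0,0,0],[0,0,0],[0,0,0],[0,0,0],[0,0,0],[0,0,0],[0,0,0],[0,0,0]], twist=[[0,0,0],[0,0,0],[0,0,0],[0,0,0],[0,0,0],[0,0,0],[0,0,0],[0,0,0]], jaw=[0,0,0.4,0.5,0.6,0.8,1,1], squeeze=30)

```text
t: 13.2
tcp_pos: [510.9, 288.3, 69.3]
eef_rot: [[-0.286, 0.958, 0.0], [0.958, 0.286, 0.0], [0.0, 0.0, -1.0]]
wrist_force: [-0.6, 0.4, -0.4]
gripper_width: 85.5
finger_force: 0.0
```

Call:
drive_tool(xyz=[[0,0,-0.01],[0,0,-0.03],[0,0,-0.06],[0,0,-0.09],[0,0,-0.13],[0,0,-0.17],[0,0,-0.18],[0,0,-0.18]], twist=[[0,0,0],[0,0,0],[0,0,0],[0,0,0],[0,0,0],[0,0,0],[0,0,0],[0,0,0]], jaw=[1,1,1,1,1,1,1,1])

```text
t: 14.0
tcp_pos: [511.8, 289.2, 251.9]
eef_rot: [[-0.286, 0.958, 0.004], [0.958, 0.286, 0.002], [0.0, 0.005, -1.0]]
wrist_force: [-0.1, -0.5, 0.4]
gripper_width: 85.4
finger_force: 0.0
```

Run:
```python
from h import *
did(0,.0003,.03,0);did(0,0,.025,0);did(0,0,-.18,0)
plan(462,-10,249.3,94.7)
```

```text
cmd [511.19 288.16  94.31 106.57] meas [511.8  289.17 251.93] hd 106.59 tilt [0.0043 0.0016] F [-0.1 -0.5  0.4] w 85.4 ff 0.0 t 14.0
cmd [511.19 288.16  69.31 106.57] meas [511.8  289.17 251.93] hd 106.59 tilt [0.0043 0.0016] F [-0.1 -0.5  0.4] w 85.4 ff 0.0 t 14.0
cmd [511.19 288.16 249.31 106.57] meas [511.8  289.17 251.93] hd 106.59 tilt [0.0043 0.0016] F [-0.1 -0.5  0.4] w 85.4 ff 0.0 t 14.0
shift [-0.2717 -0.1322  0.    ] twist z 0.0659
```

Call:
drive_tool(xyz=[[-0.02,-0.01,0],[-0.06,-0.028,0],[-0.1,-0.047,0],[-0.14,-0.066,0],[-0.185,-0.087,0],[-0.23,-0.108,0],[-0.27,-0.125,0],[-0.29,-0.138,0]], twist=[[0,0,0],[0,0,0.01],[0,0,0.02],[0,0,0.03],[0,0,0.04],[0,0,0.05],[0,0,0.06],[0,0,0.066]], jaw=[1,1,1,1,1,1,1,1])

```text
t: 14.8
tcp_pos: [459.7, -33.8, 247.7]
eef_rot: [[-0.076, 0.997, -0.003], [0.997, 0.076, -0.001], [-0.001, -0.003, -1.0]]
wrist_force: [0.0, -0.1, 0.6]
gripper_width: 85.6
finger_force: 0.0
```

Call:
drive_tool(xyz=[[0,0,0],[0,0,0],[0,0,0],[0,0,0],[0,0,0],[0,0,0],[0,0,0],[0,0,0]], twist=[[0,0,0],[0,0,0],[0,0,0],[0,0,0],[0,0,0],[0,0,0],[0,0,0],[0,0,0]], jaw=[1,1,1,1,1,1,1,1])

```text
t: 15.6
tcp_pos: [461.5, -28.9, 249.3]
eef_rot: [[-0.083, 0.997, 0.0], [0.997, 0.083, -0.0], [-0.0, 0.0, -1.0]]
wrist_force: [-0.2, -1.5, -0.6]
gripper_width: 85.1
finger_force: 0.0
```

Run:
```python
from h import *
did(-.29,-.138,0,.066)
im=snap('wrist','w5'); t=snap('top','t5')
p=load('w5')[1];q=proj(p,[[459,77,26],[458,5,26],[466,-66,26]]);print(q)
a=cv2.resize(im[0:300,180:380],(400,600),interpolation=cv2.INTER_CUBIC)
b=cv2.resize(t[170:260,160:260],(400,360),interpolation=cv2.INTER_CUBIC)
o=np.zeros((600,800,3),np.uint8);o[:,:400]=a;o[:360,400:]=b;cv2.imwrite('pics/c5.png',o)
```

```text
cmd [461.63 -29.15 249.31  94.69] meas [461.48 -28.86 249.34] hd 94.73 tilt [ 0.0001 -0.    ] F [-0.2 -1.5 -0.6] w 85.1 ff 0.0 t 15.6
[[282.62730113  73.46759827]
 [275.66779022 146.26973646]
 [277.59056498 211.49883016]]
```

View pics/c5.png

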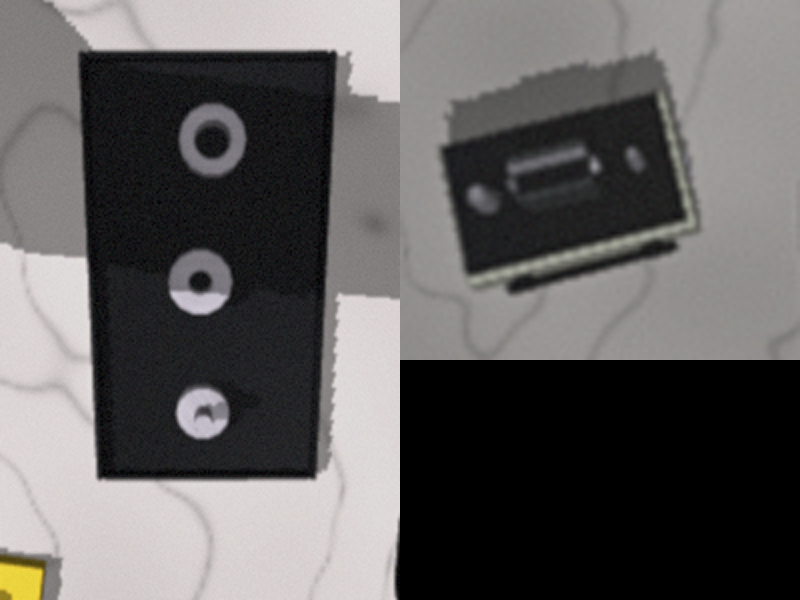

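c5 shows the holder flush and centred on the carriage. In w5 the wide collar is at (286,70), the narrow collar at (280,141) and the knob at (281.5,206).

Run:
```python
from h import *
im,p=load('w5'); c=np.array(cmd()[:2]); a=np.radians(cmd()[3]); M=np.array([[np.cos(a),np.sin(a)],[np.sin(a),-np.cos(a)]])
g=im.max(2)
for n,(x,y) in dict(wide=(286,70),narrow=(280,141)).items():
    s=g[y-26:y+26,x-26:x+26]; m=(s>75).astype(np.uint8)
    k,hh=cv2.findContours(m,cv2.RETR_CCOMP,cv2.CHAIN_APPROX_NONE)
    for i,q in enumerate(k):
        if cv2.contourArea(q)>40:
            e=cv2.fitEllipse(q); X=ray(p,np.array(e[0])+[x-26,y-26],26)[0]
            dep=np.linalg.norm(p['tvec'])  # size check
            P=ray(p,q[:,0]+[x-26,y-26],26)[:,:2]; print(n,'hole' if hh[0,i,3]>=0 else 'out',np.round(e[0],1)+[x-26,y-26],'d',2*np.round(np.linalg.norm(P-P.mean(0),axis=1).mean(),1),'X',X.round(1),'rel',(M@(X[:2]-c)).round(1))
for f,uv,z in(('w4',(278.04,145.23),82),('w3',(285,29.6),82),('w3',(284.7,154),82),('w2',(284.5,86.8),82)):
    q=load(f)[1];print(f,ray(q,uv,z)[0].round(2))
```

```text
wide out [285.8  69.3] d 32.4 X [461.8  81.1  26. ] rel [109.9   9.2]
wide hole [285.8  69.6] d 18.2 X [461.9  80.9  26. ] rel [109.6   9.2]
narrow out [279.6 141. ] d 32.8 X [461.6  10.8  26. ] rel [39.8  3.3]
narrow hole [279.8 140.5] d 12.2 X [461.8  11.3  26. ] rel [40.3  3.5]
w4 [497.63 337.47  82.  ]
w3 [497.44 337.52  82.  ]
w3 [527.34 238.13  82.  ]
w2 [526.85 237.54  82.  ]
```

Run:
```python
from h import *
plan(460.5,80.9,18,94.69)
```

```text
shift [0.1098 0.0079 0.2313] twist z -0.0
```

Call:
drive_tool(xyz=[[0.025,0.002,0.02],[0.06,0.004,0.05],[0.09,0.006,0.085],[0.11,0.008,0.12],[0.11,0.008,0.15],[0.11,0.008,0.17],[0.11,0.008,0.18],[0.11,0.008,0.18]], twist=[[0,0,0],[0,0,0],[0,0,0],[0,0,0],[0,0,0],[0,0,0],[0,0,0],[0,0,0]], jaw=[0.7,0.7,0.7,0.7,0.7,0.7,0.7,0.7])

```text
t: 16.5
tcp_pos: [459.6, 81.1, 68.4]
eef_rot: [[-0.082, 0.997, -0.002], [0.997, 0.082, 0.0], [0.0, -0.002, -1.0]]
wrist_force: [-0.9, -0.4, 0.4]
gripper_width: 59.8
finger_force: 0.0
```

Call:
drive_tool(xyz=[[0,0,0.012],[0,0,0.025],[0,0,0.037],[0,0,0.045],[0,0,0.051],[0,0,0.051],[0,0,0.051],[0,0,0.051]], twist=[[0,0,0],[0,0,0],[0,0,0],[0,0,0],[0,0,0],[0,0,0],[0,0,0],[0,0,0]], jaw=[0.7,0.7,0.7,0.7,0.7,0.7,0.7,0.7])

```text
t: 17.3
tcp_pos: [460.7, 81.4, 18.6]
eef_rot: [[-0.082, 0.997, 0.001], [0.997, 0.082, 0.0], [0.0, 0.001, -1.0]]
wrist_force: [0.1, -0.3, 0.5]
gripper_width: 59.7
finger_force: 0.0
```

Call:
drive_tool(xyz=[[0,0,0],[0,0,0],[0,0,0],[0,0,0],[0,0,0],[0,0,0],[0,0,0],[0,0,0]], twist=[[0,0,0],[0,0,0],[0,0,0],[0,0,0],[0,0,0],[0,0,0],[0,0,0],[0,0,0]], jaw=[0.5,0.45,0.4,0.35,0.3,0.2,0,0], squeeze=50)

```text
t: 18.1
tcp_pos: [460.6, 81.2, 18.7]
eef_rot: [[-0.082, 0.997, 0.001], [0.997, 0.082, -0.0], [-0.001, 0.0, -1.0]]
wrist_force: [-0.9, -0.1, 5.0]
gripper_width: 31.4
finger_force: 49.6
```

Run:
```python
from h import *
did(.11,.008,.18,0);did(0,0,.051,0)
```

```text
cmd [460.61  81.13  69.31  94.69] meas [460.56  81.15  18.73] hd 94.71 tilt [ 0.0005 -0.0005] F [-0.9 -0.1  5. ] w 31.4 ff 49.6 t 18.1
cmd [460.61  81.13  18.31  94.69] meas [460.56  81.15  18.73] hd 94.71 tilt [ 0.0005 -0.0005] F [-0.9 -0.1  5. ] w 31.4 ff 49.6 t 18.1
```

Call:
drive_tool(xyz=[[0,0,-0.01],[0,0,-0.03],[0,0,-0.06],[0,0,-0.09],[0,0,-0.12],[0,0,-0.15],[0,0,-0.18],[0,0,-0.19]], twist=[[0,0,0],[0,0,0],[0,0,0],[0,0,0],[0,0,0],[0,0,0],[0,0,0],[0,0,0]], jaw=[0,0,0,0,0,0,0,0])

```text
t: 18.9
tcp_pos: [461.6, 81.8, 211.1]
eef_rot: [[-0.082, 0.997, 0.004], [0.997, 0.082, -0.0], [-0.001, 0.004, -1.0]]
wrist_force: [0.7, 0.6, -1.3]
gripper_width: 31.4
finger_force: 49.9
```

Run:
```python
from h import *
did(0,0,-.19,0);plan(517.4,270.4,208.3,106.5)
```

```text
cmd [460.61  81.13 208.31  94.69] meas [461.62  81.82 211.15] hd 94.73 tilt [ 0.0043 -0.0002] F [ 0.7  0.6 -1.3] w 31.4 ff 49.9 t 18.9
shift [0.184  0.0721 0.    ] twist z -0.0656
```

Call:
drive_tool(xyz=[[0.025,0.01,0],[0.06,0.023,0],[0.095,0.037,0],[0.13,0.051,0],[0.165,0.065,0],[0.18,0.071,0],[0.184,0.072,0],[0.184,0.072,0]], twist=[[0,0,-0.01],[0,0,-0.02],[0,0,-0.03],[0,0,-0.04],[0,0,-0.05],[0,0,-0.06],[0,0,-0.0656],[0,0,-0.0656]], jaw=[0,0,0,0,0,0,0,0])

```text
t: 19.7
tcp_pos: [516.1, 270.6, 207.4]
eef_rot: [[-0.286, 0.958, -0.002], [0.958, 0.286, -0.001], [-0.0, -0.002, -1.0]]
wrist_force: [-0.1, -0.7, -1.8]
gripper_width: 31.5
finger_force: 49.9
```

Call:
drive_tool(xyz=[[0,0,0],[0,0,0],[0,0,0],[0,0,0],[0,0,0],[0,0,0],[0,0,0],[0,0,0]], twist=[[0,0,0],[0,0,0],[0,0,0],[0,0,0],[0,0,0],[0,0,0],[0,0,0],[0,0,0]], jaw=[0,0,0,0,0,0,0,0])

```text
t: 20.5
tcp_pos: [517.0, 270.6, 208.3]
eef_rot: [[-0.284, 0.959, 0.0], [0.959, 0.284, 0.0], [0.0, 0.0, -1.0]]
wrist_force: [0.3, -0.4, -1.6]
gripper_width: 31.3
finger_force: 49.9
```

Run:
```python
from h import *
did(.184,.072,0,-.0656)
im=snap('wrist','w6')
p=load('w6')[1];print(proj(p,[[497.5,337.5,82],[527.1,237.8,82]]))
```

```text
cmd [517.32 270.4  208.31 106.5 ] meas [517.01 270.56 208.33] hd 106.52 tilt [0.0001 0.    ] F [ 0.3 -0.4 -1.6] w 31.3 ff 49.9 t 20.5
[[276.10677591 109.43208086]
 [276.1200817  240.72587471]]
```

View pics/w6.png

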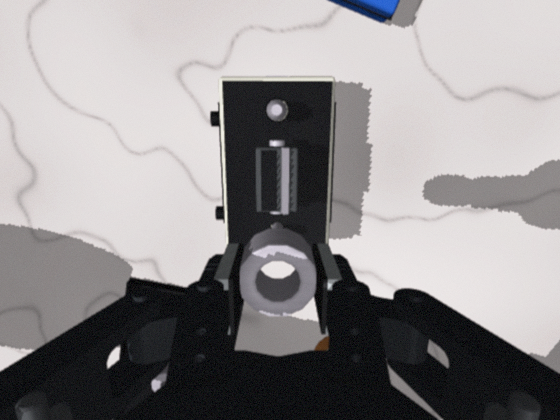

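w6 shows the thick pin's tip at about (277,108). The wide collar is held upright between the pads, with its top face at about (278,276).

```bash
cat >> h.py <<'E'
def tl(X):
    c=cmd(); a=np.radians(c[3]); return np.array([[np.cos(a),np.sin(a)],[np.sin(a),-np.cos(a)]])@(np.array(X)[...,:2]-c[:2]).T
def tip(p,im,uv,r,z=82):
    u,v=int(uv[0]),int(uv[1]); g=cv2.GaussianBlur(im,(3,3),0).astype(int).sum(2)[v-r:v+r+1,u-r:u+r+1]/3
    m=(g>(g.max()+np.median(g))/2+10).astype(np.uint8); n,l,st,ce=cv2.connectedComponentsWithStats(m); i=1+st[1:,4].argmax()
    return ce[i]+[u-r,v-r],st[i]
E
python3 - <<'E'
from h import *
im,p=load('w6'); q,st=tip(p,im,(277,108),14); X=ray(p,q,82)[0]; print(q,st,X.round(2),'rel',tl(X).round(2))
g=im.astype(int).sum(2)/3
for r in range(98,122,2): print(' '.join('%3d'%x for x in g[r,264:292]))
print()
for c in (268,278,288): print(c,' '.join('%d'%x for x in g[225:320:2,c]))
for r in (265,275,285): print(r,' '.join('%d'%x for x in g[r,230:328:2]))
# predicted positions of top/bottom rim for a centred, upright collar
c=cmd()[:3]; C=np.array([c[0],c[1],0]); a=np.radians(cmd()[3]);u=np.array([np.cos(a),np.sin(a),0]);v=np.array([np.sin(a),-np.cos(a),0])
for z in(216,194):
  for R in(17,9): print(z,R,proj(p,[C+[0,0,z]+R*u,C+[0,0,z]-R*u,C+[0,0,z]+R*v,C+[0,0,z]-R*v]).round(1).tolist())
E
```

```text
[274.41891892 109.65540541] [  5  10  14  13 148] [496.34 336.99  82.  ] rel [69.8 -1.2]
 31  40  25  35  34  26  28  31  26  27  25  29  31  32  25  20  25  23  30  33  29  35  33  31  34  30  30  33
 29  27  28  33  30  18  42  69  79  77  84  85  83  81  75  77  62  46  45  50  41  25  30  23  34  35  25  37
 26  30  27  22  36  69 106 119 123 114 115 108 101  97  87  81  78  73  86 115 105  65  34   8  23  25  28  26
 30  28  25  60 105 127 133 137 137 145 154 161 168 162 147 119  93  72  71  74  77  83  65  28  23  19  19  21
 27  20  53 106 137 146 150 158 181 196 203 209 209 211 208 202 169 125  84  73  68  82 100  64  31  22  19  20
 27  28  73 132 146 150 157 175 200 205 202 205 206 205 205 208 206 181 114  78  74  72  83  74  36  22  22  21
 31  36  86 138 153 156 167 187 200 205 204 204 207 207 209 205 210 187 123  82  77  78  86  87  46  21  23  24
 33  19  65 121 145 155 161 173 195 203 205 202 201 202 202 203 193 155 104  83  73  79  98  81  38  23  20  30
 30  29  31  82 128 141 150 153 160 175 190 192 196 190 183 158 118  94  80  80  78  84  90  53  18  14  25  27
 27
[... 972 characters left out ...]
26 222 155 121 136 137 136 136 139 137 138 128 119 81 21 0 19 17 59 63
275 21 13 11 21 20 111 127 125 129 137 138 139 135 97 62 63 59 71 135 200 228 230 230 228 229 230 229 229 215 161 100 61 63 64 72 121 130 136 136 138 139 139 132 64 15 9 14 14 44
285 36 26 22 21 10 91 121 122 130 131 141 137 125 85 63 63 65 66 63 67 68 64 68 70 68 64 68 63 68 67 63 65 63 66 65 111 129 134 134 134 132 134 129 44 7 11 25 59 63
216 17 [[274.5, 243.9], [274.6, 319.1], [316.1, 282.8], [233.0, 282.6]]
216 9 [[274.5, 262.5], [274.6, 302.3], [296.5, 282.7], [252.6, 282.7]]
194 17 [[274.9, 225.9], [275.0, 292.3], [310.9, 260.1], [239.0, 260.0]]
194 9 [[274.9, 242.2], [275.0, 277.3], [294.0, 260.0], [255.9, 260.0]]
```

Call:
drive_tool(xyz=[[0.02,0,0],[0.05,-0.001,0],[0.0695,-0.001,0.015],[0.0695,-0.001,0.045],[0.0695,-0.001,0.075],[0.0695,-0.001,0.095],[0.0695,-0.001,0.105],[0.0695,-0.001,0.105]], twist=[[0,0,0],[0,0,0],[0,0,0],[0,0,0],[0,0,0],[0,0,0],[0,0,0],[0,0,0]], jaw=[0,0,0,0,0,0,0,0])

```text
t: 21.35
tcp_pos: [495.6, 336.4, 102.1]
eef_rot: [[-0.284, 0.959, -0.002], [0.959, 0.284, -0.001], [-0.0, -0.002, -1.0]]
wrist_force: [0.3, 0.4, -1.0]
gripper_width: 31.5
finger_force: 49.9
```

Call:
drive_tool(xyz=[[0,0,0],[0,0,0],[0,0,0.002],[0,0,0.005],[0,0,0.008],[0,0,0.011],[0,0,0.013],[0,0,0.013]], twist=[[0,0,0],[0,0,0],[0,0,0],[0,0,0],[0,0,0],[0,0,0],[0,0,0],[0,0,0]], jaw=[0,0,0,0,0,0,0,0])

```text
t: 22.15
tcp_pos: [496.1, 336.6, 89.8]
eef_rot: [[-0.284, 0.959, -0.001], [0.959, 0.284, -0.0], [-0.0, -0.001, -1.0]]
wrist_force: [-0.5, -0.1, -1.0]
gripper_width: 31.1
finger_force: 49.9
```

Call:
drive_tool(xyz=[[0,0,0.002],[0,0,0.004],[0,0,0.007],[0,0,0.01],[0,0,0.013],[0,0,0.016],[0,0,0.018],[0,0,0.02]], twist=[[0,0,0],[0,0,0],[0,0,0],[0,0,0],[0,0,0],[0,0,0],[0,0,0],[0,0,0]], jaw=[0,0,0,0,0,0,0,0])

```text
t: 22.95
tcp_pos: [496.3, 336.9, 70.1]
eef_rot: [[-0.284, 0.959, -0.0], [0.959, 0.284, -0.0], [-0.0, -0.0, -1.0]]
wrist_force: [0.2, 0.3, -1.0]
gripper_width: 31.2
finger_force: 49.9
```

Call:
drive_tool(xyz=[[0,0,0.001],[0,0,0.0015],[0,0,0.002],[0,0,0.0025],[0,0,0.003],[0,0,0.0035],[0,0,0.004],[0,0,0.004]], twist=[[0,0,0],[0,0,0],[0,0,0],[0,0,0],[0,0,0],[0,0,0],[0,0,0],[0,0,0]], jaw=[0,0,0,0,0,0,0,0])

```text
t: 23.75
tcp_pos: [496.4, 336.9, 66.8]
eef_rot: [[-0.284, 0.959, 0.0], [0.959, 0.284, -0.0], [-0.0, 0.0, -1.0]]
wrist_force: [-1.8, -1.3, 4.7]
gripper_width: 31.6
finger_force: 50.5
```

Seated with light contact. Release and retreat.

Call:
drive_tool(xyz=[[0,0,0],[0,0,0],[0,0,0],[0,0,0],[0,0,0],[0,0,0],[0,0,0],[0,0,0]], twist=[[0,0,0],[0,0,0],[0,0,0],[0,0,0],[0,0,0],[0,0,0],[0,0,0],[0,0,0]], jaw=[0.4,0.45,0.5,0.6,0.7,0.8,0.8,0.8])

```text
t: 24.55
tcp_pos: [496.4, 336.9, 66.3]
eef_rot: [[-0.284, 0.959, 0.0], [0.959, 0.284, 0.0], [0.0, 0.0, -1.0]]
wrist_force: [-0.2, 0.3, -0.6]
gripper_width: 68.4
finger_force: 0.0
```

Call:
drive_tool(xyz=[[0,0,-0.01],[0,0,-0.03],[0,0,-0.06],[0,0,-0.09],[0,0,-0.12],[0,0,-0.14],[0,0,-0.15],[0,0,-0.15]], twist=[[0,0,0],[0,0,0],[0,0,0],[0,0,0],[0,0,0],[0,0,0],[0,0,0],[0,0,0]], jaw=[0.8,0.8,0.8,0.8,0.8,0.8,0.8,0.8])

```text
t: 25.35
tcp_pos: [497.0, 337.6, 218.8]
eef_rot: [[-0.284, 0.959, 0.003], [0.959, 0.284, 0.002], [0.001, 0.004, -1.0]]
wrist_force: [-0.0, -0.8, -1.2]
gripper_width: 68.3
finger_force: 0.0
```

Run:
```python
from h import *
did(.0695,-.001,.105,0);did(0,0,.013,0);did(0,0,.024,0);did(0,0,-.15,0)
plan(460.4,11.0,216.3,94.7)
```

```text
cmd [496.62 336.76 103.31 106.5 ] meas [497.02 337.64 218.81] hd 106.52 tilt [0.0034 0.0016] F [-0.  -0.8 -1.2] w 68.3 ff 0.0 t 25.35
cmd [496.62 336.76  90.31 106.5 ] meas [497.02 337.64 218.81] hd 106.52 tilt [0.0034 0.0016] F [-0.  -0.8 -1.2] w 68.3 ff 0.0 t 25.35
cmd [496.62 336.76  66.31 106.5 ] meas [497.02 337.64 218.81] hd 106.52 tilt [0.0034 0.0016] F [-0.  -0.8 -1.2] w 68.3 ff 0.0 t 25.35
cmd [496.62 336.76 216.31 106.5 ] meas [497.02 337.64 218.81] hd 106.52 tilt [0.0034 0.0016] F [-0.  -0.8 -1.2] w 68.3 ff 0.0 t 25.35
shift [-0.3021 -0.1272  0.    ] twist z 0.0655
```

Call:
drive_tool(xyz=[[-0.025,-0.01,0],[-0.065,-0.027,0],[-0.105,-0.044,0],[-0.15,-0.063,0],[-0.195,-0.082,0],[-0.24,-0.101,0],[-0.28,-0.118,0],[-0.302,-0.127,0]], twist=[[0,0,0],[0,0,0.01],[0,0,0.02],[0,0,0.03],[0,0,0.04],[0,0,0.05],[0,0,0.06],[0,0,0.0655]], jaw=[0.7,0.7,0.7,0.7,0.7,0.7,0.7,0.7])

```text
t: 26.15
tcp_pos: [458.7, 6.7, 215.1]
eef_rot: [[-0.077, 0.997, -0.003], [0.997, 0.077, -0.002], [-0.001, -0.003, -1.0]]
wrist_force: [-0.4, -0.0, -0.9]
gripper_width: 59.7
finger_force: 0.0
```

Call:
drive_tool(xyz=[[0,0,0.015],[0,0,0.045],[0,0,0.075],[0,0,0.105],[0,0,0.13],[0,0,0.145],[0,0,0.15],[0,0,0.15]], twist=[[0,0,0],[0,0,0],[0,0,0],[0,0,0],[0,0,0],[0,0,0],[0,0,0],[0,0,0]], jaw=[0.7,0.7,0.7,0.7,0.7,0.7,0.7,0.7])

```text
t: 26.95
tcp_pos: [459.3, 12.4, 65.3]
eef_rot: [[-0.084, 0.996, -0.002], [0.996, 0.084, 0.001], [0.001, -0.002, -1.0]]
wrist_force: [0.2, 0.5, 0.6]
gripper_width: 60.0
finger_force: 0.0
```

Call:
drive_tool(xyz=[[0,0,0.012],[0,0,0.025],[0,0,0.037],[0,0,0.044],[0,0,0.048],[0,0,0.048],[0,0,0.048],[0,0,0.048]], twist=[[0,0,0],[0,0,0],[0,0,0],[0,0,0],[0,0,0],[0,0,0],[0,0,0],[0,0,0]], jaw=[0.7,0.7,0.7,0.7,0.7,0.7,0.7,0.7])

```text
t: 27.75
tcp_pos: [460.8, 11.3, 18.7]
eef_rot: [[-0.082, 0.997, 0.001], [0.997, 0.082, -0.0], [-0.0, 0.001, -1.0]]
wrist_force: [0.6, 0.7, -0.2]
gripper_width: 59.6
finger_force: 0.0
```

Call:
drive_tool(xyz=[[0,0,0],[0,0,0],[0,0,0],[0,0,0],[0,0,0],[0,0,0],[0,0,0],[0,0,0]], twist=[[0,0,0],[0,0,0],[0,0,0],[0,0,0],[0,0,0],[0,0,0],[0,0,0],[0,0,0]], jaw=[0.5,0.45,0.4,0.35,0.3,0.2,0,0], squeeze=50)

```text
t: 28.55
tcp_pos: [460.5, 11.1, 18.7]
eef_rot: [[-0.082, 0.997, 0.0], [0.997, 0.082, -0.001], [-0.001, 0.0, -1.0]]
wrist_force: [-2.1, 0.3, 5.5]
gripper_width: 31.4
finger_force: 49.6
```

Call:
drive_tool(xyz=[[0,0,-0.01],[0,0,-0.03],[0,0,-0.06],[0,0,-0.09],[0,0,-0.12],[0,0,-0.15],[0,0,-0.18],[0,0,-0.19]], twist=[[0,0,0],[0,0,0],[0,0,0],[0,0,0],[0,0,0],[0,0,0],[0,0,0],[0,0,0]], jaw=[0,0,0,0,0,0,0,0])

```text
t: 29.35
tcp_pos: [461.7, 11.6, 211.1]
eef_rot: [[-0.083, 0.997, 0.004], [0.997, 0.083, -0.001], [-0.001, 0.004, -1.0]]
wrist_force: [1.3, 0.2, -1.0]
gripper_width: 31.4
finger_force: 50.0
```

Run:
```python
from h import *
did(-.302,-.127,0,.0655);did(0,0,.198,0);did(0,0,-.19,0)
plan(547,170.7,208.3,106.5)
```

```text
cmd [460.62  11.13 216.31  94.71] meas [461.71  11.6  211.12] hd 94.75 tilt [ 0.0042 -0.001 ] F [ 1.3  0.2 -1. ] w 31.4 ff 50.0 t 29.35
cmd [460.62  11.13  18.31  94.71] meas [461.71  11.6  211.12] hd 94.75 tilt [ 0.0042 -0.001 ] F [ 1.3  0.2 -1. ] w 31.4 ff 50.0 t 29.35
cmd [460.62  11.13 208.31  94.71] meas [461.71  11.6  211.12] hd 94.75 tilt [ 0.0042 -0.001 ] F [ 1.3  0.2 -1. ] w 31.4 ff 50.0 t 29.35
shift [0.1519 0.0992 0.    ] twist z -0.0655
```

Call:
drive_tool(xyz=[[0.02,0.013,0],[0.045,0.03,0],[0.075,0.05,0],[0.105,0.07,0],[0.13,0.085,0],[0.145,0.095,0],[0.152,0.099,0],[0.152,0.099,0]], twist=[[0,0,-0.01],[0,0,-0.02],[0,0,-0.03],[0,0,-0.04],[0,0,-0.05],[0,0,-0.06],[0,0,-0.0655],[0,0,-0.0655]], jaw=[0,0,0,0,0,0,0,0])

```text
t: 30.15
tcp_pos: [545.9, 171.8, 207.6]
eef_rot: [[-0.286, 0.958, -0.001], [0.958, 0.286, 0.0], [0.001, -0.001, -1.0]]
wrist_force: [-0.0, -0.2, -2.4]
gripper_width: 31.3
finger_force: 49.9
```

Call:
drive_tool(xyz=[[0,0,0],[0,0,0],[0,0,0],[0,0,0],[0,0,0],[0,0,0],[0,0,0],[0,0,0]], twist=[[0,0,0],[0,0,0],[0,0,0],[0,0,0],[0,0,0],[0,0,0],[0,0,0],[0,0,0]], jaw=[0,0,0,0,0,0,0,0])

```text
t: 30.95
tcp_pos: [546.5, 170.9, 208.3]
eef_rot: [[-0.284, 0.959, 0.0], [0.959, 0.284, -0.0], [-0.0, 0.0, -1.0]]
wrist_force: [0.2, 0.5, -1.6]
gripper_width: 31.5
finger_force: 49.9
```

Run:
```python
from h import *
did(.152,.099,0,-.0655)
im=snap('wrist','w7')
p=load('w7')[1];q=proj(p,[527.1,237.8,82])[0];print(q,'cast',tl(ray(p,q,82)[0]))
g=im.astype(int).sum(2)/3; u,v=q.round().astype(int)
for r in range(v-9,v+10): print(r,' '.join('%3d'%x for x in g[r,u-12:u+13]))
print(u-12)
c=cmd()[:3]; C=np.array([c[0],c[1],216]); a=np.radians(cmd()[3]);U=np.array([np.cos(a),np.sin(a),0]);V=np.array([np.sin(a),-np.cos(a),0])
for R in(17,6): print(R,proj(p,[C+R*U,C-R*U,C+R*V,C-R*V]).round(1).tolist())
print(' '.join('%d'%x for x in g[236:322,278]))
for r in(275,280): print(r,' '.join('%d'%x for x in g[r,230:326]))
```

```text
cmd [546.81 170.74 208.31 106.5 ] meas [546.53 170.87 208.33] hd 106.52 tilt [ 0.0001 -0.    ] F [ 0.2  0.5 -1.6] w 31.5 ff 49.9 t 30.95
[276.18194676 109.50091508] cast [69.89614528  0.14924017]
101  35  27  33  32  35  28  37  31  28  29  34  33  30  29  30  25  39  33  31  35  34  30  31  35  36
102  30  33  38  35  30  34  35  29  25  29  40  47  51  55  47  38  31  36  25  37  31  31  34  36  30
103  32  34  27  33  28  26  27  30  33  56  76  82  77  75  65  56  44  29  27  26  38  35  36  32  29
104  33  22  30  28  30  29  34  42  70  93 109 105  93  85  79  79  64  31  29  31  33  36  28  32  25
105  35  32  27  34  30  29  37  79 110 120 126 119 111 107  96  84  67  52  30  15  29  30  25  34  31
106  32  34  35  27  32  27  63 115 131 136 137 149 161 162 148 112  79  63  49  27  16  21  22  25  20
107  26  32  30  29  24  37  90 130 142 145 164 190 209 212 203 163 106  75  60  45  24  10  24  24  22
108  34  33  34  24  20  63 125 140 149 157 186 213 218 223 221 203 139  84  67  56  34  20  16  25  26
109  32  33  27  36  20  71 140 148 148 169 201 215 215 219 221 213 155 
[... 1498 characters left out ...]
 177 152 141 143 142 141
275 20 13 22 20 20 14 6 23 25 62 111 125 128 128 132 136 132 131 133 132 134 135 137 138 138 141 141 140 141 144 143 139 132 122 100 77 67 64 66 67 69 67 65 70 68 70 69 68 70 68 63 66 70 68 69 68 70 69 70 65 79 105 127 133 137 140 138 139 136 138 142 138 142 142 143 143 142 142 141 142 143 140 144 138 130 117 64 19 10 12 12 15 11 20 11 25
280 32 28 28 19 10 20 16 22 17 62 118 128 128 128 131 132 131 133 132 134 134 135 137 140 138 139 142 141 143 141 135 130 111 80 63 66 67 69 70 65 70 70 68 71 69 71 70 74 68 70 69 72 69 72 67 72 67 65 66 67 66 59 82 113 128 133 138 140 141 138 141 139 142 145 145 142 144 143 144 142 141 144 145 145 138 123 62 9 5 6 20 15 15 30 36 33
```

The pin tip is at (276.5,109.6) and the bore centre at (277.4,281.6), the same geometry as before. The shift is 69.5 mm along x and -1 mm along y.

Call:
drive_tool(xyz=[[0.02,0,0],[0.05,-0.001,0],[0.0695,-0.001,0.015],[0.0695,-0.001,0.045],[0.0695,-0.001,0.075],[0.0695,-0.001,0.095],[0.0695,-0.001,0.105],[0.0695,-0.001,0.105]], twist=[[0,0,0],[0,0,0],[0,0,0],[0,0,0],[0,0,0],[0,0,0],[0,0,0],[0,0,0]], jaw=[0,0,0,0,0,0,0,0])

```text
t: 31.8
tcp_pos: [525.0, 236.9, 102.1]
eef_rot: [[-0.285, 0.959, -0.002], [0.959, 0.285, -0.001], [-0.0, -0.002, -1.0]]
wrist_force: [0.0, 1.3, -0.9]
gripper_width: 31.6
finger_force: 49.9
```

Call:
drive_tool(xyz=[[0,0,0],[0,0,0],[0,0,0.002],[0,0,0.005],[0,0,0.008],[0,0,0.011],[0,0,0.013],[0,0,0.013]], twist=[[0,0,0],[0,0,0],[0,0,0],[0,0,0],[0,0,0],[0,0,0],[0,0,0],[0,0,0]], jaw=[0,0,0,0,0,0,0,0])

```text
t: 32.6
tcp_pos: [525.6, 237.1, 89.9]
eef_rot: [[-0.284, 0.959, -0.001], [0.959, 0.284, -0.0], [-0.0, -0.001, -1.0]]
wrist_force: [0.4, -0.4, -1.1]
gripper_width: 31.2
finger_force: 49.9
```

Call:
drive_tool(xyz=[[0,0,0.002],[0,0,0.004],[0,0,0.007],[0,0,0.01],[0,0,0.013],[0,0,0.016],[0,0,0.018],[0,0,0.02]], twist=[[0,0,0],[0,0,0],[0,0,0],[0,0,0],[0,0,0],[0,0,0],[0,0,0],[0,0,0]], jaw=[0,0,0,0,0,0,0,0])

```text
t: 33.4
tcp_pos: [525.8, 237.3, 70.1]
eef_rot: [[-0.284, 0.959, -0.0], [0.959, 0.284, 0.0], [0.0, -0.0, -1.0]]
wrist_force: [-0.2, 0.4, -1.7]
gripper_width: 31.5
finger_force: 50.0
```

Call:
drive_tool(xyz=[[0,0,0.001],[0,0,0.0015],[0,0,0.002],[0,0,0.0025],[0,0,0.003],[0,0,0.0035],[0,0,0.004],[0,0,0.004]], twist=[[0,0,0],[0,0,0],[0,0,0],[0,0,0],[0,0,0],[0,0,0],[0,0,0],[0,0,0]], jaw=[0,0,0,0,0,0,0,0])

```text
t: 34.2
tcp_pos: [525.9, 237.2, 66.8]
eef_rot: [[-0.284, 0.959, 0.0], [0.959, 0.284, -0.0], [-0.0, 0.0, -1.0]]
wrist_force: [-0.8, -0.6, 5.2]
gripper_width: 31.1
finger_force: 50.6
```

Seated. Release, rise, and back off along -x of the tool so the camera sees the result.

Call:
drive_tool(xyz=[[0,0,0],[0,0,0],[0,0,0],[0,0,0],[0,0,0],[0,0,0],[0,0,0],[0,0,0]], twist=[[0,0,0],[0,0,0],[0,0,0],[0,0,0],[0,0,0],[0,0,0],[0,0,0],[0,0,0]], jaw=[0.4,0.45,0.5,0.6,0.7,0.8,0.8,0.8])

```text
t: 35.0
tcp_pos: [525.8, 237.2, 66.3]
eef_rot: [[-0.284, 0.959, 0.0], [0.959, 0.284, -0.0], [-0.0, 0.0, -1.0]]
wrist_force: [0.7, -0.5, 0.5]
gripper_width: 68.0
finger_force: 0.0
```

Call:
drive_tool(xyz=[[0,0,-0.01],[0,0,-0.03],[0,0,-0.06],[0,0,-0.09],[0,0,-0.12],[0,0,-0.15],[0,0,-0.17],[0,0,-0.18]], twist=[[0,0,0],[0,0,0],[0,0,0],[0,0,0],[0,0,0],[0,0,0],[0,0,0],[0,0,0]], jaw=[0.8,0.8,0.8,0.8,0.8,0.8,0.8,0.8])

```text
t: 35.8
tcp_pos: [526.5, 238.0, 249.1]
eef_rot: [[-0.285, 0.959, 0.003], [0.959, 0.285, 0.001], [0.0, 0.004, -1.0]]
wrist_force: [0.1, 0.3, -1.1]
gripper_width: 68.3
finger_force: 0.0
```

Call:
drive_tool(xyz=[[-0.015,0,0],[-0.03,-0.005,0],[-0.045,-0.01,0],[-0.06,-0.015,0],[-0.07,-0.015,0],[-0.07,-0.015,0],[-0.07,-0.015,0],[-0.07,-0.015,0]], twist=[[0,0,0],[0,0,0],[0,0,0],[0,0,0],[0,0,0],[0,0,0],[0,0,0],[0,0,0]], jaw=[0.8,0.8,0.8,0.8,0.8,0.8,0.8,0.8])

```text
t: 36.6
tcp_pos: [531.1, 166.7, 246.2]
eef_rot: [[-0.285, 0.958, -0.0], [0.958, 0.285, 0.001], [0.001, -0.0, -1.0]]
wrist_force: [-0.0, -0.1, -0.1]
gripper_width: 68.4
finger_force: 0.0
```

Run:
```python
from h import *
w=snap('wrist','w8');s=snap('scene','s8')
a=cv2.resize(s[190:310,300:420],(400,400),interpolation=cv2.INTER_CUBIC)
b=cv2.resize(w[0:300,130:430],(400,400),interpolation=cv2.INTER_AREA)
cv2.imwrite('pics/c8.png',np.hstack([a,b]))
```

```text
(no output)
```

View pics/c8.png

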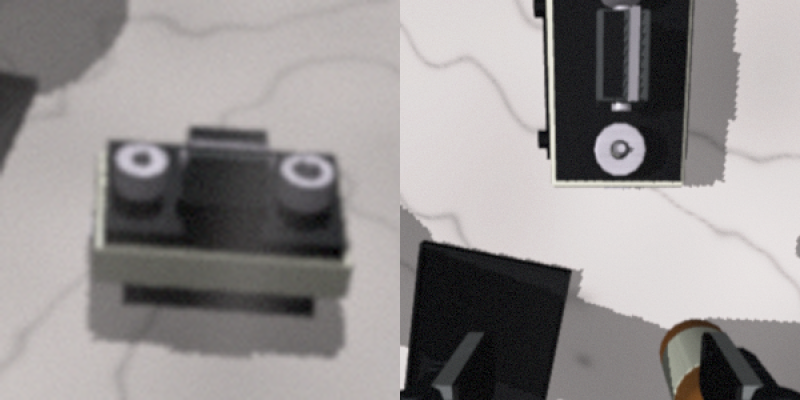

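c8 shows both collars upright on the plate, at (140,160) and (305,175) in the crop. The pin tips show in the bores and the holder is flush.

```bash
python3 -c "
from workcell import env
print(env.sign_off())"
```

```text
the job is handed in; nothing more can be done
None
```

I handed the job in at about 37 s: the holder looks flush on the carriage, and the wide collar is on the thick pin and the narrow collar on the thin pin, both resting on the plate; I never moved to or touched the knob, bottle, jar or slide box.

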